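# Press the lid of a paint tin home all round

## Task

The lid of the paint tin has been put back crooked: gripping nothing, press its raised rim down with the fingertips where it stands proud, then, because the far side kicks up, go on clockwise (seen from above) once right round the rim, pressing as you go, until you are back where you began and the lid sits fully home all the way round. Press gently and only on the rim, never on the thin middle, which dents. Leave the tin standing where it is, lift nothing, and do not disturb the other things.

Things in the scene. Friction and masses are not known exactly. Their poses are not given: they have to be found in the camera images.
- tin: full paint tin of about 2.6 kg, loose, upright: bright metal, dark teal label with a cream band, 160 mm across, outer seam 139 mm high. Origin at the centre of its underside, z up. A wire bail hangs on its -x side. The flat ring round its mouth, on which the lid's rim rests when home, is at z = 136 mm.
- lid: metal lid, half on and crooked: raised flat-topped rim, outer diameter 138 mm, 14 mm wide, 7 mm high, round a sunk middle. Its gold skirt grips the mouth: it stays where pushed, moves only up, down and in tilt. Pressing one place down takes 5 to 8 N and lets the far place rise up to a third as much. Origin on its axis at the rim's underside, x towards rim_0.
- lid_panel: the sunk thin middle of the lid, 109 mm across, its surface 6 to 7 mm below the top of the rim, with a dab of teal paint on the side of rim_0. It dents: not to be pressed. Same origin and axes as the lid.
- lid_center (a point): point on the lid's axis level with the top of the rim; when the lid is home the whole top of the rim is 143 mm above the tin's underside (4 mm above the outer seam) and the skirt stops there
- rim_0 (a point): point on the top of the rim, in the middle of its width, 62 mm from the lid's axis, at the side that stands proud at the start (11 to 13 mm above home; the side across from it 1 to 3 mm) and shows the gold skirt. It is on the tin's +x side, across from the hanging bail.
- rim_1 (a point): the same kind of point on the top of the rim, a quarter round clockwise from rim_0 (seen from above)
- rim_2 (a point): the same kind of point on the top of the rim, straight across from rim_0, over the bail (seen from above)
- rim_3 (a point): the same kind of point on the top of the rim, three quarters round clockwise from rim_0 (seen from above)
- screwdriver_b: black-handled screwdriver lying flat, 242 mm long, loose; a bystander. Origin at the centre of its underside.
- marker: black and white marker pen lying flat, 138 mm long, loose; a bystander. Origin at the centre of its underside.
- masking_tape: roll of masking tape lying flat, 98 mm across, 36 mm high, loose; a bystander. Origin at the centre of its underside.
- screw_box: brown card box with a green band, 60x80x52 mm, loose; a bystander. Origin at the centre of its underside.
- offcut_1: small flat pine offcut, 65x95x19 mm, loose; a bystander. Origin at the centre of its underside.
- tape_measure: yellow tape measure, 36x82x67 mm, loose; a bystander. Origin at the centre of its underside.
- spray_can: spray can with a black cap, 65 mm across, 237 mm high, loose; a bystander. Origin at the centre of its underside.

How it is judged:
By the outcome, as a careful person would: the job done as asked, in the order asked, and still so for the second after the job is handed in, with the robot touching nothing.
It also fails if it takes over 67 s, if anything falls off the work surface, if the arm or the gripper's body presses on something with over 40 N, if the wrist force passes 120 N, or if a joint passes its speed limit or range.

## Robot

A 6-joint arm with a two-finger parallel gripper is mounted at the origin on the work surface; the furniture and walls round the work are solid. World frame = base frame: x ahead of the robot, y to its left, z up, the work surface at z = 0. Lengths are in mm, angles in rad, forces in N, time in s.
With the tool pointing down it reaches from about 275 to 850 mm from the base axis. Payload 19 kg.
Tool frame: the origin (TCP) lies at the very end of the fingers, on their centre line; the grasp point (between the pads) lies 19 mm behind it; z points along the fingers, y is the line along which they close (so a half turn about z gives the same grasp; the last joint's range is limited). The gripper opens to 85 mm and grips with 20 to 120 N. Pads are 22 mm wide; open, the fingers measure 114 mm over their backs; the gripper's body (76 mm by 85 mm) begins 54 mm behind the grasp point. The pads swing forward as they close: fully open they stand 13 mm farther back than shut.
Start: joints at [-1.258, 0.15, 1.437, -0, 1.554, -0.134], TCP at [248.418, -518.535, 231.267] pointing down, gripper open.
Joint ranges: [-2.8, 2.8], [-0.68, 2.1], [0.12, 2.68], [-1.39, 4.53], [0.16, 2.79], [-2.81, 2.81]. Speed limits (rad/s): [1.89, 1.89, 2.22, 3.01, 3.01, 3.01].

## Interface

Orientations are given as a rotation vector (axis times angle).
In Python, from plant import env gives the robot as it stands. Calls block until the motion is done:
- env.move_ptp(position, orientation): joint-space move of the TCP to a pose.
- env.movel(position, velocity=150, frame=None, force_limit=None): straight line of the TCP; frame=None keeps the orientation; velocity is the mean speed in mm/s. With force_limit (N) it stops when the force on the tool has changed by that much, and returns True; else False.
- env.move_joints(angles): joint-space move.
- env.gripper_to(opening): finger opening in mm; the grip force is fixed at half the most; returns when the fingers have stopped.
- env.dwell(seconds).
- env.solve_ik(position, orientation): joint angles nearest the present ones, or None.
- env.get_obs(): the state.
- env.camera(name): name is "side" or "top" or "wrist"; returns a dict with "color" (480x640x3 uint8, red, green, blue), "range_z" (480x640 float32, mm along the optical axis (not along the pixel's ray), 0 where there is no reading), "fx", "fy", "cx", "cy" (pixels), "eye" and "orientation" of the camera in the world. Camera axes: x right, y up, looking along -z (the intrinsics and any distortion apply to the point x, -y, -z); pixel columns grow to the right and rows downward; lengths in mm; the calibration is good to about 2 mm. The wrist camera is an equidistant fisheye: a pixel r from the principal point sees the ray r / f radians off the axis. A picture is of the moment at which its call begins.
A pose or a line that the arm cannot do raises env.IKError and nothing moves.
- env.job_done(): hands the job in; it is judged then, once.
The state is a dict: "clock": time; "q": joint angles; "qvel": joint speeds; "joint_efforts": joint torques, N m; "position": TCP position; "ee_rot": TCP orientation; "ft_force": force on the tool from outside, world axes, zero at the start; "ft_torque": the same for the moment, N m; "width": finger opening in mm; "grasp_force": force on a finger pad.
Only numpy, scipy, OpenCV 4.12 (cv2) and the standard library are available. Lean on these libraries where they do the work, as an engineer would, in place of code of your own. Each camera call takes 0.05 s, during which the arm holds its last target. There are 200 camera calls.

## Working session

There is one attempt and no reset: what is moved stays moved. The work goes in short steps, each a Python script; the robot and the scene stay as the last script left them, time stands still between calls to the robot, and variables do not carry over. Pictures are saved under pics/ and viewed, at most 10 in all, crops included, and the job is handed in when it is done.

```bash
ls; mkdir -p pics; python3 - <<'E'
from plant import env
import cv2,numpy as np
ims=[]
for n in("top","side"):
    c=env.camera(n); np.savez(f"pics/{n}0.npz",**c); cv2.imwrite(f"pics/{n}0.png",c["color"][:,:,::-1])
    print(n,c["fx"],c["fy"],c["cx"],c["cy"],c["eye"],c["orientation"],[k for k in c])
print(env.get_obs())
E
```

```text
pics
top 533.9040172105168 533.9040172105168 332.1493303739278 244.3077338401185 [ 425.04927972  -37.76408392 1315.29468924] [ 0.07238943 -0.04335834 -1.57156319] ['color', 'range_z', 'fx', 'fy', 'cx', 'cy', 'eye', 'orientation']
side 471.2208988689179 471.2208988689179 312.4571978321964 234.24500292622213 [193.64581828 727.9294879  782.41379743] [ 0.2372043  -1.1636638  -2.52570729] ['color', 'range_z', 'fx', 'fy', 'cx', 'cy', 'eye', 'orientation']
{'clock': 0.1, 'q': array([-1.25799994e+00,  1.50942940e-01,  1.43798444e+00, -1.85996043e-05,
        1.55376611e+00, -1.33995184e-01]), 'qvel': array([-2.14525040e-04, -3.82815231e-05, -5.60781223e-04,  9.70764451e-04,
       -3.84803641e-04, -1.03521951e-05]), 'joint_efforts': array([ 4.49553030e-03, -7.14387417e+01, -5.71790135e+01, -1.70088160e-04,
        7.17707226e-03,  2.40514254e-06]), 'position': array([ 248.35284827, -518.35334266,  230.72316613]), 'ee_rot': array([-3.06245877e+00, -6.95753611e-01,  1.83416671e-04]), 'ft_force': array([ 0.60902479,  0.49527824, -0.72057844]), 'ft_torque': array([-0.02301228, -0.04276736,  0.05837461]), 'grasp_force': 0.0, 'width': 85.32152839478998}
```

View pics/top0.png

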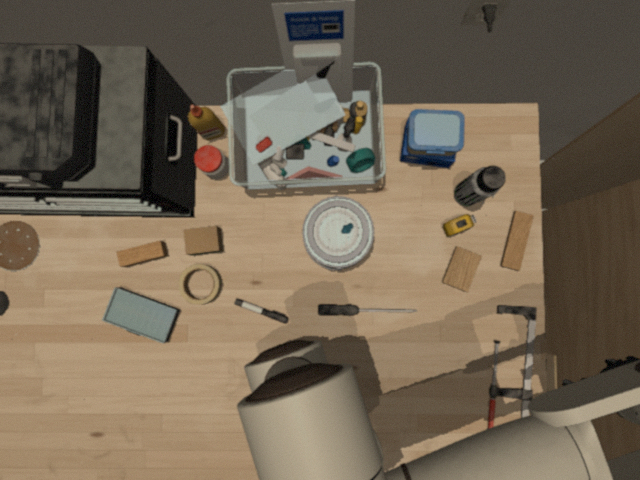

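View pics/side0.png

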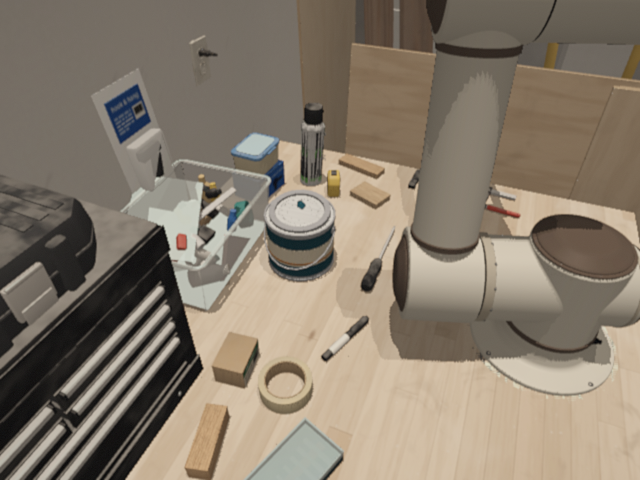

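```bash
cat > h.py <<'E'
import numpy as np
from scipy.spatial.transform import Rotation as R
def cloud(c):
    v,u=np.mgrid[:480,:640]; z=c["range_z"].astype(float)
    p=np.stack([(u-c["cx"])/c["fx"]*z,-(v-c["cy"])/c["fy"]*z,-z],-1)
    return p@R.from_rotvec(c["orientation"]).as_matrix().T+c["eye"]
def circ(p):
    A=np.c_[2*p[:,:2],np.ones(len(p))]; s=np.linalg.lstsq(A,(p[:,:2]**2).sum(1),rcond=None)[0]
    return s[0],s[1],np.sqrt(s[2]+s[0]**2+s[1]**2)
E
python3 - <<'E'
from h import *
import cv2
for n,(u,v) in(("top",(338,232)),("side",(301,215))):
    c=dict(np.load(f"pics/{n}0.npz")); P=cloud(c); ok=c["range_z"]>0
    print(n,"seed",P[v,u], "table z",np.median(P[300:330,200:230,2]) if n=="top" else "")
    c0=P[v,u,:2]
    hsv=cv2.cvtColor(c["color"],cv2.COLOR_RGB2HSV).astype(int)
    for it in range(4):
        d=np.linalg.norm(P[...,:2]-c0,axis=2)
        m=ok&(d<95)&(P[...,2]>115)&(P[...,2]<175)
        # outer boundary of top: per-angle max radius, by contour
        k,_=cv2.findContours(m.astype(np.uint8),cv2.RETR_EXTERNAL,cv2.CHAIN_APPROX_NONE)
        k=max(k,key=cv2.contourArea)[:,0]; q=P[k[:,1],k[:,0]]
        x,y,r=circ(q); c0=np.array([x,y])
    print("outer circle",x,y,r)
    d=np.linalg.norm(P[...,:2]-c0,axis=2); rim=ok&(d>57)&(d<67)&(P[...,2]>125)
    p=P[rim]; A=np.c_[p[:,:2]-c0,np.ones(len(p))]; s=np.linalg.lstsq(A,p[:,2],rcond=None)[0]
    g=np.hypot(*s[:2]); print("rim plane mid z",s[2],"slope*62",g*62,"up az",np.degrees(np.arctan2(s[1],s[0])),len(p))
    teal=ok&(d<54)&(hsv[...,0]>75)&(hsv[...,0]<105)&(hsv[...,1]>90)&(P[...,2]>115)
    t=P[teal].mean(0); print("dab",t,teal.sum(),"az",np.degrees(np.arctan2(*(t[:2]-c0)[::-1])))
    seam=ok&(d>73)&(d<80)&(P[...,2]>120); print("seam z",np.median(P[seam][:,2]))
    if n=="top":
        for a in range(0,360,30):
            az=np.degrees(np.arctan2(P[...,1]-c0[1],P[...,0]-c0[0]))%360
            mm=ok&(d>90)&(d<200)&(abs((az-a+180)%360-180)<15); print(a,"maxz 90-200",P[mm][:,2].max().round(), end="; ")
            
E
```

```text
top seed [538.83594926 -29.05498207 142.51189368] table z -1.3743602761012426
outer circle 540.164376186037 -29.2786101898555 78.67412997443633
rim plane mid z 148.26189892118225 slope*62 5.090196665521151 up az -80.55964571089736 806
dab [547.41892834 -48.95663827 144.25396917] 47 az -69.76295804877617
seam z 136.4674111549623
0 maxz 90-200 144.0; 30 maxz 90-200 143.0; 60 maxz 90-200 143.0; 90 maxz 90-200 8.0; 120 maxz 90-200 7.0; 150 maxz 90-200 28.0; 180 maxz 90-200 33.0; 210 maxz 90-200 22.0; 240 maxz 90-200 5.0; 270 maxz 90-200 9.0; 300 maxz 90-200 8.0; 330 maxz 90-200 144.0; side seed [531.49867989 -18.90561413 139.77997447] table z 
outer circle 537.1256203457274 -23.722067324740237 74.42575539021287
rim plane mid z 144.85878207772126 slope*62 5.958636088515338 up az -76.05229305112867 808
dab [546.27211192 -50.03600658 143.43553639] 28 az -70.8330025865186
seam z 134.1146737989169
```

```bash
cat >> h.py <<'E'
from plant import env
C=np.array([539.8,-29.7]); A0=np.radians(-75); OR=np.pi*np.array([.5**.5,.5**.5,0])
def pt(k,z,n=16):   # clockwise seen from above
    a=A0-2*np.pi*k/n; return np.r_[C+62*np.array([np.cos(a),np.sin(a)]),z]
def press(k,hover,lim=13,v=25,low=137):
    hit=env.movel(pt(k,low),velocity=v,force_limit=lim); o=env.get_obs()
    print(k,hit,"z %.2f"%o["position"][2],"F",o["ft_force"].round(1),"t %.1f"%o["clock"])
    env.movel(pt(k,hover),velocity=80)
E
python3 - <<'E'
from h import *
import cv2
p=env.get_obs()["position"]; env.movel([p[0]-30,p[1]+60,320],velocity=200); env.gripper_to(0)
env.move_ptp(pt(0,240),OR); env.movel(pt(0,172),velocity=80)
o=env.get_obs(); print(o["clock"],o["q"].round(2),o["position"],o["ft_force"],o["width"])
a=env.camera("side")["color"]; b=env.camera("wrist")["color"]
cv2.imwrite("pics/a1.png",np.hstack([cv2.resize(a[130:330,200:400],(400,400)),cv2.resize(b,(400,400))])[:,:,::-1])
E
```

```text
4.4167 [-0.3   0.15  1.55 -0.    1.43 -0.3 ] [556.09487022 -89.65430442 172.5604646 ] [-0.45098664  0.15412404  0.44954893] 0.1343821894739441
```

View pics/a1.png

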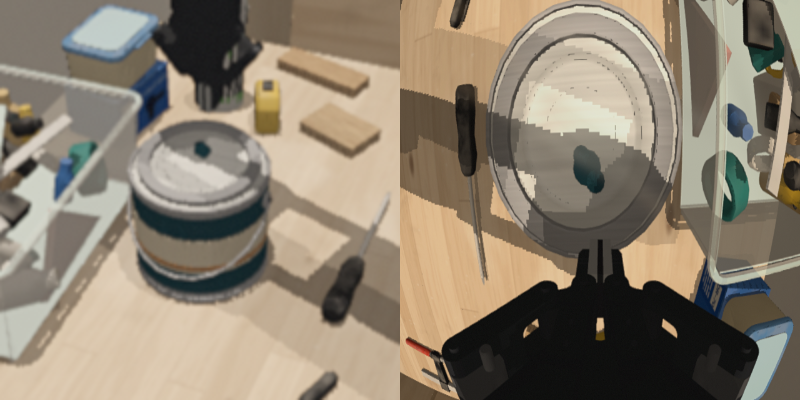

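The fingertips (right half, about 600,250) stand over the rim on the dab side (dab at 590,168), in line with the lid centre. The way is clear, so I'll press rim_0.

```bash
python3 - <<'E'
from h import *
press(0,160)
E
```

```text
0 True z 142.59 F [-1.3 -1.6  7.4] t 5.6
```

```bash
python3 - <<'E'
from h import *
for k in range(1,17):
    env.movel(pt(k,154),velocity=80); press(k,154)
E
```

```text
1 True z 142.14 F [-2.3  1.1  9.8] t 7.0
2 True z 142.04 F [-1.9  0.2  9.5] t 8.2
3 True z 142.15 F [-1.6  0.6  9.5] t 9.5
4 True z 142.24 F [-2.   1.9  6.3] t 10.8
5 True z 142.02 F [-2.4  0.8  8.7] t 12.0
6 True z 142.22 F [-2.8  0.4 10.4] t 13.3
7 True z 142.21 F [-0.8  0.5  7.3] t 14.6
8 True z 142.17 F [-1.5  1.   7.9] t 15.8
9 True z 142.13 F [-0.1 -1.   8.2] t 17.1
10 True z 142.19 F [-1.3 -0.7  7.4] t 18.4
11 True z 142.21 F [-2.2  0.2  9.8] t 19.6
12 True z 142.26 F [-1.7  0.1  7.4] t 20.9
13 True z 142.26 F [-2.1  0.6 10. ] t 22.1
14 True z 142.22 F [-2.1  0.2  9. ] t 23.4
15 True z 142.16 F [-1.9  0.8  9.4] t 24.7
16 True z 142.13 F [-1.7  0.2  9.2] t 25.9
```

```bash
python3 - <<'E'
from h import *
import cv2
env.movel(pt(0,240),velocity=120); p=env.get_obs()["position"]; env.move_ptp([350,-250,320],OR); env.dwell(.5)
for n in("top","side"):
    c=env.camera(n);P=cloud(c);d=np.linalg.norm(P[...,:2]-C,axis=2);p=P[(d>57)&(d<67)&(P[...,2]>125)]
    s=np.linalg.lstsq(np.c_[p[:,:2]-C,np.ones(len(p))],p[:,2],rcond=None)[0]
    q=P[(d>73)&(d<79)&(P[...,2]>125)];s2=np.linalg.lstsq(np.c_[q[:,:2]-C,np.ones(len(q))],q[:,2],rcond=None)[0]
    print(n,"rim",s[2],s[:2]*62,"seam",s2[2],s2[:2]*62)
    cv2.imwrite(f"pics/{n}2.png",c["color"][:,:,::-1])
a,b=[cv2.imread(f"pics/{n}2.png") for n in("top","side")]
cv2.imwrite("pics/b.png",np.hstack([cv2.resize(a,(400,300)),cv2.resize(b[150:300,200:400],(400,300))]))
print(env.get_obs()["clock"])
E
```

```text
top rim 141.51788261434106 [-0.66247729  0.80977421] seam 135.9199872443583 [-0.26468169 -0.13245514]
side rim 140.80760477496716 [-0.83840592  0.62170049] seam 134.87341743343964 [ 0.59654788 -1.48106192]
28.775
```

View pics/b.png

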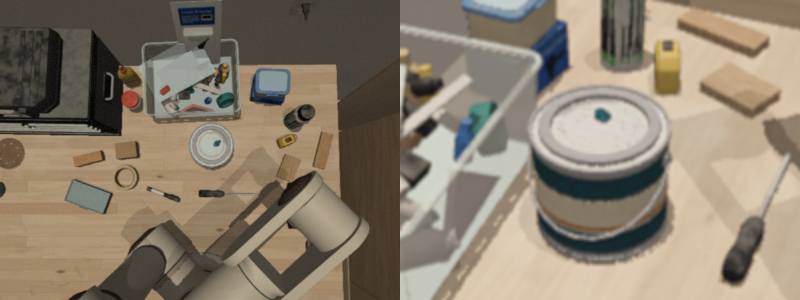

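The rim looks flush in both views (top about 211,145, side crop about 600,120). The depth fit still hints at about 1 mm of tilt near rim_2, so I'll check with touches too light to move the lid.

```bash
python3 - <<'E'
from h import *
env.move_ptp(pt(0,200),OR)
for k in (0,4,7,8,12):
    env.movel(pt(k,152),velocity=120); env.dwell(.1)
    press(k,152,lim=3,v=12,low=140)
env.movel(pt(12,240),velocity=150)
E
```

```text
0 True z 142.40 F [ 0.3 -0.6  5.2] t 31.3
4 True z 142.78 F [0.5 0.  3.6] t 33.3
7 True z 142.71 F [0.7 0.6 5. ] t 35.1
8 True z 142.69 F [-1.2  0.5  6.3] t 36.6
12 True z 142.68 F [-0.5 -0.5  5.4] t 38.6
```

```bash
python3 - <<'E'
from h import *
env.move_ptp([350,-250,320],OR); print(env.get_obs()["clock"]); print(env.job_done())
E
```

```text
40.9167
the job is handed in; nothing more can be done
None
```

I pressed the lid home at rim_0, then at 16 points clockwise right round the rim and back to rim_0. Light touches at five points afterwards agreed to within 0.4 mm, and I handed the job in at about 41 s with the arm clear of everything.

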